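# Refill the empty cell of the coffee-pod box

### The arm

A 6-joint arm with a two-finger parallel gripper is mounted at the origin on a cart in front of the work surface, level with it; the furniture and walls round the work are solid. World frame = base frame: x ahead of the robot, y to its left, z up, the work surface at z = 0. Lengths are in m, angles in rad, forces in N, time in s.
With the tool pointing down it reaches from about 0.425 to 0.95 m from the base axis. Payload 3.5 kg.
Tool frame: the origin (TCP) lies midway between the tips of the shut fingers; the grasp point (between the pads) lies 19 mm behind it; z points along the fingers, y is the line along which they close (so a half turn about z gives the same grasp; the last joint's range is limited). The gripper opens to 85 mm and grips with 20 to 120 N. Pads are 22 mm wide; open, the fingers measure 114 mm over their backs; the gripper's body (76 mm by 85 mm) begins 54 mm behind the grasp point. The pads swing forward as they close: fully open they stand 13 mm farther back than shut.
Start: joints at [-1.308, 0.286, 1.577, -0, 1.279, -0.15], TCP at [0.271, -0.618, 0.231] pointing down, gripper open.
Joint ranges: [-2.77, 2.77], [-0.9, 2.22], [0.21, 2.48], [-1.53, 4.67], [0.24, 2.81], [-2.84, 2.84]. Speed limits (rad/s): [2.79, 2.79, 3.14, 3.14, 3.14, 3.14].

### API

Orientations are given as a unit quaternion [x, y, z, w].
In Python, from plant import ctrl gives the robot as it stands.
- The arm moves only by the tool send_rows, never from a script. Its argument "series" is a list that holds one entry, the list of rows, each a list of 7 numbers: the shift along the tool's x, y, z in cm, then the turn, a rotation vector about the tool's x, y, z in rad, then the opening, from -1 (shut) to 1 (fully open). In form: [[[x, y, z, rx, ry, rz, jaw], ...]]. A call has 1 to 10 rows; each row shifts and turns the commanded pose from where the row before left it, along the tool's axes as they then stand; what a row does not reach is not made up. A row lasts 1/8 s, in which the tool goes at most 62.5 mm and 10.7 degrees, less where a joint would pass 70% of its speed; a pose out of reach is approached as far as the arm can. A call is refused whole if a number of a shift passes 6.25 or a number of a turn 0.188, either way. A call with a gripper value outside its range is refused whole. The fingers move at their own pace and stop on an object; "force" is the grip in N (left out, the last holds). Time passes only in rows, so rows that do not move let the fingers close. It gives the time, the measured TCP pose, the force, the opening and the grip force at its end, in the units of the state.
- ctrl.get_state(): the state, without advancing time (a new reading comes with each control period).
- ctrl.read_camera(name): name is "side" or "top"; returns a dict with "img" (400x640x3 uint8, red, green, blue), "fx", "fy", "cx", "cy" (pixels), "k1" (the pictures are not rectified: a ray, as slopes to the right and down, at radius r is drawn at 1 + k1 r^2 times it, then the intrinsics apply), "R" (3x3) and "t" (3): a world point X has camera coordinates R X + t. Camera axes: x right, y down, z forward; pixel columns grow to the right and rows downward; lengths in m; the calibration is good to about 2 mm. A picture is of the moment at which its call begins. There is no depth.
- ctrl.sign_off(): hands the job in; it is judged then, once.
The state is a dict: "time": time; "qpos": joint angles; "dq": joint speeds; "joint_efforts": joint torques, N m; "eef_pos": TCP position; "tcp_rot": TCP orientation; "contact_force": force on the tool from outside, world axes, zero at the start; "wrist_torque": the same for the moment, N m; "opening": opening from 0.0 (shut) to 1.0 (fully open); "finger_force": force on a finger pad.
Only numpy, scipy, OpenCV 4.12 (cv2) and the standard library are available. Lean on these libraries where they do the work, as an engineer would, in place of code of your own. Each camera call takes 0.05 s, during which the arm holds its last target. There are 200 camera calls.

### The job

Top up the wooden coffee-pod box: tip the three pods out of the torn-open cardboard carton into the one empty cell, all three landing in that cell and none spilling elsewhere. Then lay the empty carton back down flat on the worktop and slide the box's lid fully shut over the pods. Leave the mug and the spice jar by the work where they stand.

Things in the scene. Friction and masses are not known exactly. Their poses are not given: they have to be found in the camera images.
- box: Fixed wooden box, 174 (x) x 256 (y) mm. Origin: underside centre; +x to its rear, y along it. Front half: three cells in a row, 78 x 78 clear, centred at x = -42, y = -82, 0, 82 mm; walls 6, dividers 4 thick, tops 76 to 78 mm high; end walls (7 thick) 91 high. Two cells hold three fixed pods each, well below the rim; which one is empty varies. Rear half: an open bay with stirring sticks.
- empty_mat: Dark rubber mat, 76 x 76 x 2 mm, fixed on the floor of the EMPTY cell. Origin: centre of its underside, at the cell's centre, 6 mm above the worktop; axes parallel to the box's. The clear space of the cell is +-39 mm in x and y; its walls end 70 to 72 mm above this origin.
- lid (a joint): Sliding lid (m): 0 = shut over the cells, against its stop; 0.087 = fully back over the rear bay. Starts at 0.070 to 0.087. Shuts along the box's -x. Panel 87 (x) x 248 (y) x 5 mm, top face 83.5 mm above the worktop; friction about 2 N, stays where left.
- lid_pull (a point): Centre of the top of the lid's pull: an upright wooden bar, 12 (box x) x 70 (box y) mm, standing 26 mm above the lid's top face, so this point is 109.5 mm above the worktop. It moves with the lid, 14 mm behind the lid's front edge.
- carton: Loose cardboard carton, 126 (x) x 45 (y) x 44 mm, walls 2 mm, 35 to 70 g, lying flat, three coffee pods in a row in it. Origin: underside centre; +x to its mouth (that end is quite open, no lip), z up. Rear part (x = -63 to 7) closed on top, 44 high: grip it there across the 45 mm. Front part torn open, side walls 28 high. The pods sit by friction and slide out at a slope of 25 to 36 degrees.
- carton_mouth (a point): Middle of the carton's lower edge at the open mouth, on top of its floor (carton x = +63, z = +2 mm).
- carton_mid (a point): Centre of the carton (carton x = 0, z = 22.5 mm): 22.5 mm above the worktop when the carton lies flat.
- pod_a: Loose black coffee pod, 37 mm across the rim, 27 mm high, 12 g, narrower at the base. Origin: centre of its base; z to its foil lid. Starts in the carton at carton x = -41 mm (rearmost).
- pod_b: The same kind of pod, at carton x = -3 mm.
- pod_c: The same kind of pod, at carton x = +35 mm (nearest the mouth).
- mug: Bystander: white mug with a leaf pattern, 88 mm across, 99 high, its handle towards its own -y (119 mm over all), standing behind the carton. Origin: on its underside, 15 mm off the round body's axis towards the handle.
- spice_jar: Bystander: spice jar with dark cap, 41 mm across, 105 high, standing to the right of the work. Origin: centre of its base.

How it is judged:
By the outcome, as a careful person would: the job done as asked, in the order asked, and still so for the second after the job is handed in, with the robot touching nothing.
It also fails if it takes over 61 s, if anything falls off the work surface, if the arm or the gripper's body presses on something with over 40 N, if the wrist force passes 120 N, or if a joint passes its speed limit or range.

## Working session

There is one attempt and no reset: what is moved stays moved. The work goes in short steps, Python scripts to look and compute and a tool call to move; the robot and the scene stay as the last step left them, time stands still between calls to the robot, and variables do not carry over. Pictures are saved under pics/ and viewed, at most 10 in all, crops included, and the job is handed in when it is done.

Besides the shell and the picture viewer there is one more tool, called as name(argument=value, ...) on one line, values as JSON. send_rows: Moves the arm, as the interface text tells. Its arguments: {"type":"object","properties":{"series":{"type":"array"},"force":{"type":"number"}},"required":["series"]}

```bash
mkdir -p pics; ls
cat > h.py <<'E'
import numpy as np, cv2
from plant import ctrl
def snap(n,f):
    c=ctrl.read_camera(n); cv2.imwrite(f'pics/{f}.png',c['img'][:,:,::-1]); return c
def proj(c,X):
    p=(np.atleast_2d(X)@np.array(c['R']).T)+np.array(c['t']); s=p[:,:2]/p[:,2:]
    s=s*(1+c['k1']*(s**2).sum(1,keepdims=True)); return s*[c['fx'],c['fy']]+[c['cx'],c['cy']]
def unproj(c,uv,z):
    d=(np.atleast_2d(uv).astype(float)-[c['cx'],c['cy']])/[c['fx'],c['fy']]; s=d.copy()
    for _ in range(30): s=d/(1+c['k1']*(s**2).sum(1,keepdims=True))
    R=np.array(c['R']);t=np.array(c['t']); o=-R.T@t
    r=np.c_[s,np.ones(len(s))]@R; return o+r*((z-o[2])/r[:,2])[:,None]
E
python3 - <<'E'
from h import *
import pickle
for n in('top','side'):
    c=snap(n,n+'0'); pickle.dump(c,open(n+'.pkl','wb')); print(n,c['fx'],c['cx'],c['cy'],c['k1'],-np.array(c['R']).T@c['t'],np.array(c['R']).round(2).tolist())
print(ctrl.get_state())
E
```

```text
pics
top 421.8078635145862 321.8884448606576 197.1354735423406 0.03158137744739475 [ 0.38182963 -0.13343813  1.25535906] [[0.03, -1.0, -0.02], [-0.99, -0.02, -0.14], [0.14, 0.02, -0.99]]
side 498.9840757317702 317.3495948246163 203.20264201442353 -0.1517210407343551 [0.58531742 0.8400144  0.90487598] [[-1.0, 0.05, -0.01], [0.04, 0.64, -0.77], [-0.03, -0.77, -0.64]]
{'time': 0.1, 'qpos': array([-1.30798805e+00,  2.87102036e-01,  1.57803686e+00, -3.37414124e-05,
        1.27862747e+00, -1.49983038e-01]), 'dq': array([ 7.56858794e-04, -7.80943137e-04, -4.22643379e-03,  3.22968930e-04,
        1.75828874e-03, -1.02645379e-05]), 'joint_efforts': array([ 3.35010373e-04, -4.07298410e+01, -2.93699884e+01, -1.85096146e-04,
        3.41922365e-03, -6.63783609e-06]), 'eef_pos': array([ 0.27065968, -0.61770008,  0.23006548]), 'tcp_rot': array([ 9.78774343e-01,  2.04938047e-01, -7.74046588e-05, -1.08421668e-03]), 'contact_force': array([-0.61215711, -1.18792489, -1.52931251]), 'wrist_torque': array([-0.01232155,  0.0353081 , -0.01933422]), 'finger_force': 0.0, 'opening': 1.0020473099087686}
```

View pics/top0.png

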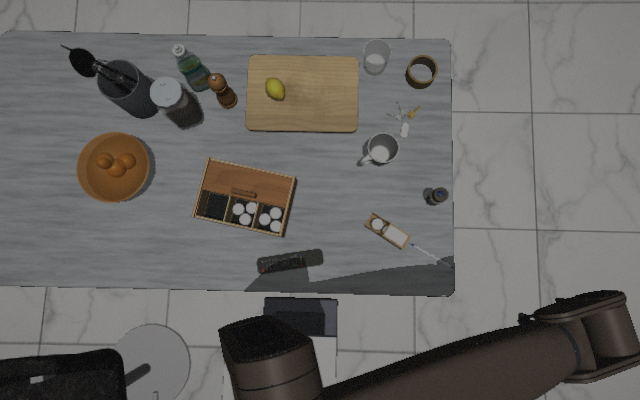

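View pics/side0.png

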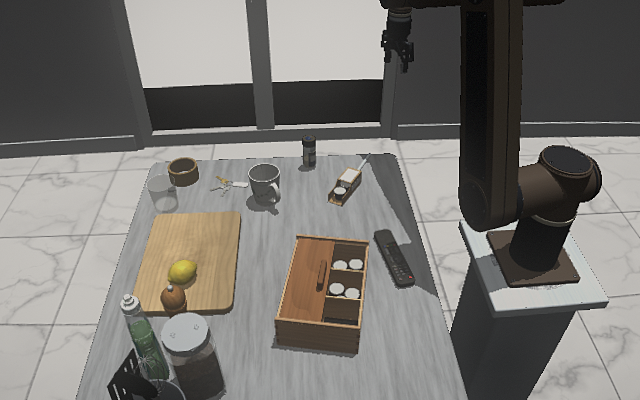

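The top view shows the box at about (245,198), with the empty cell at its left end near (212,207). The carton is at about (388,231) with its mouth pointing up-left. The side view agrees. I'll enlarge crops to read the corners.

Run:
```python
import cv2,numpy as np
a=cv2.imread('pics/top0.png')
l=cv2.resize(a[150:245,185:305],None,fx=6,fy=6,interpolation=cv2.INTER_CUBIC)[:570]
cv2.imwrite('pics/box.png',l)
r=cv2.resize(a[195:270,350:460],None,fx=7,fy=7,interpolation=cv2.INTER_CUBIC)
cv2.imwrite('pics/cart.png',r)
```

```text
(no output)
```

View pics/box.png

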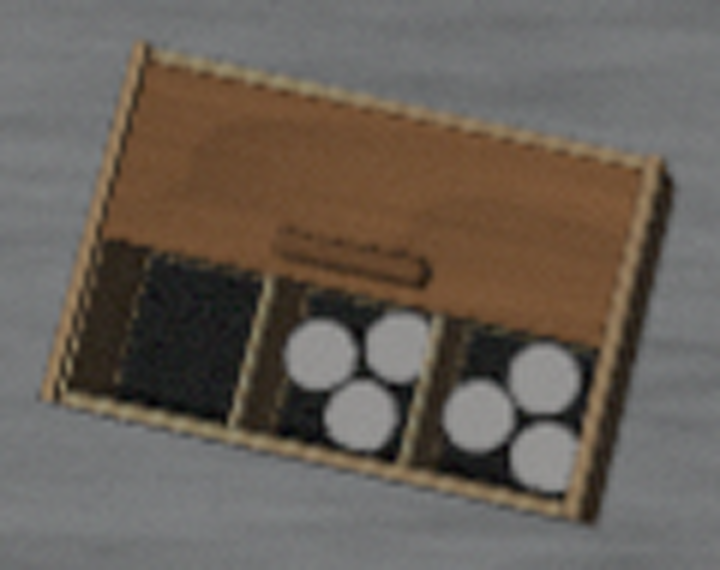

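View pics/cart.png

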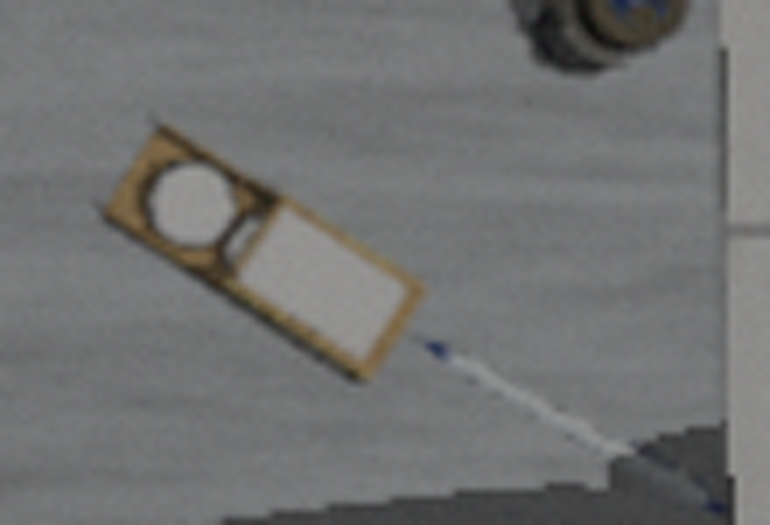

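In the crops, the box end-wall top corners are at about (208.3,157), (296,176.6), (191.7,216.5) and (282,236). The carton's closed top has corners at about (410.5,236.5), (403,248), (390.5,223.3) and (383.6,233.9). The mouth's side-wall tips are at (372.7,212.8) and (364.7,224.8). I'll fit the poses and overlay them on both views to check.

```bash
cat > fit.py <<'E'
from h import *
import pickle
from scipy.optimize import least_squares
T=pickle.load(open('top.pkl','rb'));S=pickle.load(open('side.pkl','rb'))
def W(p,P): 
    c,s=np.cos(p[2]),np.sin(p[2]); P=np.array(P,float); return np.c_[p[0]+c*P[:,0]-s*P[:,1],p[1]+s*P[:,0]+c*P[:,1],P[:,2]]
def fit(P,uv,g):
    r=least_squares(lambda p:(proj(T,W(p,P))-uv).ravel(),g); print(r.x.round(4),r.fun.round(1)); return r.x
bp=np.array([[.087,.128,.091],[.087,-.128,.091],[-.087,.128,.091],[-.087,-.128,.091]])
bu=np.array([[140,42],[668,162],[42,400],[580,515]])/6+[184.6,149.6]
cp=np.array([[-.063,-.0225,.044],[-.063,.0225,.044],[.007,-.0225,.044],[.007,.0225,.044],[.063,-.0225,.028],[.063,.0225,.028]])
cu=np.array([[425,290],[368,375],[285,198],[232,272],[160,125],[103,210]])/7+[349.6,194.6]
B=fit(bp,bu,[.45,.1,-.2]);C=fit(cp,cu,[.35,-.3,2.])
if __name__=='__main__':
    def draw(im,c,p,polys,x0,y0,s):
        for P in polys:
            q=((proj(c,W(p,P))-[x0,y0]+.5)*s).astype(int); cv2.polylines(im,[q],True,(0,255,0),1)
    cell=[[[-.081,.043,.07],[-.003,.043,.07],[-.003,.121,.07],[-.081,.121,.07]]]
    cell=[np.array([[-.081,.043,.077],[-.003,.043,.077],[-.003,.121,.077],[-.081,.121,.077]]),bp[[0,1,3,2]],bp[[0,1,3,2]]*[1,1,0]]
    car=[cp[[0,1,3,2]],np.array([[-.063,-.0225,0],[-.063,.0225,0],[.063,.0225,0],[.063,-.0225,0]]),np.array([[.063,-.0225,0],[.063,-.0225,.028],[.063,.0225,.028],[.063,.0225,0]])]
    out=[]
    for c,w in((T,[(185,150,120,95),(355,195,75,60)]),(S,[(265,225,120,130),(310,150,75,65)])):
        for (x,y,a,b),p,po in zip(w,(B,C),(cell,car)):
            s=min(400/a,300/b); im=cv2.resize(c['img'][y:y+b,x:x+a,::-1],None,fx=s,fy=s,interpolation=cv2.INTER_CUBIC); draw(im,c,p,po,x,y,s)
            out.append(cv2.copyMakeBorder(im,0,300-im.shape[0],0,400-im.shape[1],cv2.BORDER_CONSTANT) if im.shape[0]<=300 else im[:300])
    cv2.imwrite('pics/ov.png',np.vstack([np.hstack(out[:2]),np.hstack(out[2:])]))
E
python3 fit.py
```

```text
[ 0.5401  0.109  -0.1968] [-0.1 -0.2 -0.1 -0.8  0.2 -0.1  0.1  1. ]
[ 0.4583 -0.2983  1.0099] [ 0.6 -0.5  0.3  0.6 -0.3 -1.  -1.2  1.6  0.5 -0.7  0.2 -0. ]
```

View pics/ov.png

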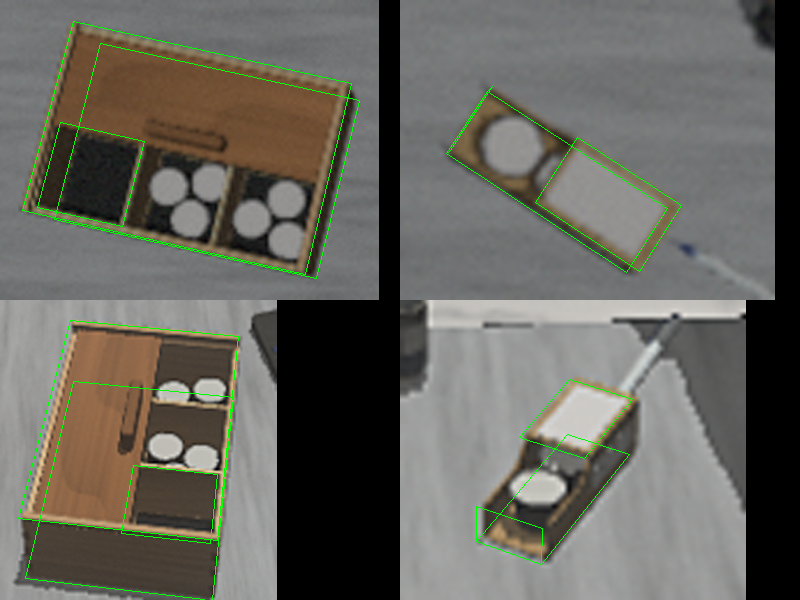

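The overlays agree in both views to within about 2 mm, and the lid's front edge sits near the rear of the cells. The empty cell is at the +y end. I plan to grip the carton, turn its +x to the box's +y so the high end wall acts as a backstop, and tilt about the mouth.

```bash
cat > plan.py <<'E'
from h import *
from scipy.spatial.transform import Rotation as Rn, Slerp
def tool(yaw,tilt=0):  # tool x along yaw, z down; then mouth-down tilt about tool y
    a=np.radians(yaw); x=np.array([np.cos(a),np.sin(a),0]); z=np.array([0,0,-1.])
    return Rn.from_matrix(np.c_[x,np.cross(z,x),z])*Rn.from_rotvec([0,-np.radians(tilt),0])
def plan(wps,jaw,start=None):
    s=ctrl.get_state(); p,R=start or (s['eef_pos'],Rn.from_quat(s['tcp_rot']))
    rows=[]
    for tp,tR,n in wps:
        p0,sl=p.copy(),Slerp([0,1],Rn.concatenate([R,tR]))
        for k in range(1,n+1):
            g=p0+(np.array(tp)-p0)*k/n; d=R.inv().apply(g-p)*100; w=(R.inv()*sl(k/n)).as_rotvec()
            d,w=d.round(1),w.round(2); p=p+R.apply(d/100); R=R*Rn.from_rotvec(w)
            rows.append([*(d+0).tolist(),*(w+0).tolist(),jaw])
    print(str(rows).replace(' ','')); return p,R
E
python3 - <<'E'
from plan import *
import fit
print(unproj(fit.T,[[437,195]],.1),unproj(fit.T,[[(276+428)/12+184.6,(262)/6+149.6]],.1095), fit.W(fit.B,[[0-.084+.014+.07,0,.1],[.003+.014,0,.1]]))
g=[0.4434,-0.322]
plan([([*g,.12],tool(57.9),8),([*g,.007],tool(57.9),4)],1)
E
```

```text
[ 0.5401  0.109  -0.1968] [-0.1 -0.2 -0.1 -0.8  0.2 -0.1  0.1  1. ]
[ 0.4583 -0.2983  1.0099] [ 0.6 -0.5  0.3  0.6 -0.3 -1.  -1.2  1.6  0.5 -0.7  0.2 -0. ]
[[ 0.55382687 -0.42463433  0.1       ]] [[0.54478477 0.10786962 0.1095    ]] [[0.54008687 0.1089894  0.1       ]
 [0.55675863 0.10566485 0.1       ]]
[[3.5,-2.5,1.4,0.0,0.0,-0.07,1],[3.6,-2.3,1.4,0.0,0.0,-0.08,1],[3.8,-2.0,1.3,0.0,0.0,-0.07,1],[3.9,-1.7,1.4,0.0,0.0,-0.08,1],[4.1,-1.3,1.4,0.0,0.0,-0.07,1],[4.1,-1.1,1.4,0.0,0.0,-0.08,1],[4.2,-0.8,1.4,0.0,0.0,-0.07,1],[4.3,-0.5,1.4,0.0,0.0,-0.08,1],[0.0,0.0,2.8,0.0,0.0,0.0,1],[0.0,0.0,2.8,0.0,0.0,0.0,1],[0.0,0.0,2.8,0.0,0.0,0.0,1],[-0.1,0.0,2.9,0.0,0.0,0.0,1]]
```

send_rows(series=[[[3.5,-2.5,1.4,0,0,-0.07,1],[3.6,-2.3,1.4,0,0,-0.08,1],[3.8,-2.0,1.3,0,0,-0.07,1],[3.9,-1.7,1.4,0,0,-0.08,1],[4.1,-1.3,1.4,0,0,-0.07,1],[4.1,-1.1,1.4,0,0,-0.08,1],[4.2,-0.8,1.4,0,0,-0.07,1],[4.3,-0.5,1.4,0,0,-0.08,1],[0,0,0,0,0,0,1],[0,0,0,0,0,0,1]]], force=35)

```text
time: 1.35
eef_pos: [0.4435, -0.3226, 0.1204]
tcp_rot: [0.874, 0.485, -0.0, 0.0]
contact_force: [-0.5, 0.1, 0.2]
opening: 1.001
finger_force: 0.0
```

```bash
python3 - <<'E' | tail -3
from plan import *
s=ctrl.get_state(); print(s['eef_pos'],s['time'])
g=[0.4434,-0.322]
plan([([*g,.007],tool(57.9),5)],1)
E
```

```text
[ 0.44352325 -0.32261176  0.12039016] 1.35
[[0.0,0.0,2.3,0.0,0.0,0.0,1],[0.0,0.0,2.2,0.0,0.0,0.0,1],[0.0,0.0,2.3,0.0,0.0,0.0,1],[0.0,0.0,2.3,0.0,0.0,0.0,1],[0.1,0.0,2.2,0.0,0.0,0.0,1]]
```

Tracking is accurate, so I'll go down and close.

send_rows(series=[[[0,0,2.8,0,0,0,1],[0,0,2.8,0,0,0,1],[0,0,2.8,0,0,0,1],[0,0,2.0,0,0,0,1],[0,0,0.9,0,0,0,1],[0,0,0,0,0,0,0.2],[0,0,0,0,0,0,0],[0,0,0,0,0,0,-0.2],[0,0,0,0,0,0,-0.4],[0,0,0,0,0,0,-0.6]]], force=35)

```text
time: 2.6
eef_pos: [0.4444, -0.3233, 0.0087]
tcp_rot: [0.874, 0.485, 0.0, 0.001]
contact_force: [-0.1, -1.4, 5.9]
opening: 0.524
finger_force: 37.6
```

send_rows(series=[[[0,0,0,0,0,0,-1],[0,0,0,0,0,0,-1],[0,0,0,0,0,0,-1],[0,0,0,0,0,0,-1]]], force=35)

```text
time: 3.1
eef_pos: [0.4443, -0.3232, 0.0087]
tcp_rot: [0.874, 0.485, 0.0, 0.001]
contact_force: [-1.4, -0.2, 5.7]
opening: 0.526
finger_force: 37.7
```

The opening is 44.7 mm, so the carton is held. Next I'll plan the lift, the carry and the tilt.

```bash
cat > pour.py <<'E'
from plan import *
import fit
M0=np.array([.0915,0,.0067])
def tcp(x,y,z,tilt,yaw=78.7):
    m=fit.W(fit.B,[[x,y,z]])[0]; R=tool(yaw,tilt); return m-R.apply(M0),R
E
python3 - <<'E' | tail -4
from pour import *
s=ctrl.get_state()
a,Ra=tcp(-.047,.064,.15,0); print(a)
plan([([*s['eef_pos'][:2],.158],Rn.from_quat(s['tcp_rot']),5),(a,Ra,14)],-1)
E
```

```text
[ 0.5401  0.109  -0.1968] [-0.1 -0.2 -0.1 -0.8  0.2 -0.1  0.1  1. ]
[ 0.4583 -0.2983  1.0099] [ 0.6 -0.5  0.3  0.6 -0.3 -1.  -1.2  1.6  0.5 -0.7  0.2 -0. ]
[0.48858128 0.09121882 0.1567    ]
[[0.0,0.0,-3.0,0.0,0.0,0.0,-1],[0.0,0.0,-3.0,0.0,0.0,0.0,-1],[0.0,0.0,-3.0,0.0,0.0,0.0,-1],[0.0,0.0,-2.9,0.0,0.0,0.0,-1],[0.0,0.0,-3.0,0.0,0.0,0.0,-1],[2.7,-1.3,0.0,0.0,0.0,-0.03,-1],[2.7,-1.2,0.0,0.0,0.0,-0.02,-1],[2.7,-1.2,0.0,0.0,0.0,-0.03,-1],[2.8,-1.1,0.0,0.0,0.0,-0.02,-1],[2.8,-1.0,0.0,0.0,0.0,-0.03,-1],[2.8,-0.9,0.0,0.0,0.0,-0.02,-1],[2.9,-0.9,0.0,0.0,0.0,-0.03,-1],[2.8,-0.8,0.0,0.0,0.0,-0.03,-1],[2.9,-0.7,0.0,0.0,0.0,-0.02,-1],[2.9,-0.7,0.0,0.0,0.0,-0.03,-1],[2.9,-0.5,0.0,0.0,0.0,-0.02,-1],[3.0,-0.5,0.0,0.0,0.0,-0.03,-1],[2.9,-0.4,0.0,0.0,0.0,-0.02,-1],[3.0,-0.4,0.0,0.0,0.0,-0.03,-1]]
```

send_rows(series=[[[0,0,-1.0,0,0,0,-1],[0,0,-2.5,0,0,0,-1],[0,0,-3.5,0,0,0,-1],[0,0,-4,0,0,0,-1],[0,0,-3,0,0,0,-1],[0,0,-1.0,0,0,0,-1],[1.0,-0.5,0,0,0,-0.01,-1],[1.7,-0.8,0,0,0,-0.02,-1],[2.7,-1.2,0,0,0,-0.02,-1],[2.7,-1.2,0,0,0,-0.03,-1]]])

```text
time: 4.35
eef_pos: [0.4516, -0.231, 0.1553]
tcp_rot: [0.854, 0.52, -0.001, -0.002]
contact_force: [0.5, -0.0, -0.9]
opening: 0.523
finger_force: 37.0
```

send_rows(series=[[[2.8,-1.1,0,0,0,-0.02,-1],[2.8,-1.0,0,0,0,-0.03,-1],[2.8,-0.9,0,0,0,-0.02,-1],[2.9,-0.9,0,0,0,-0.03,-1],[2.8,-0.8,0,0,0,-0.03,-1],[2.9,-0.7,0,0,0,-0.02,-1],[2.9,-0.7,0,0,0,-0.03,-1],[2.9,-0.5,0,0,0,-0.02,-1],[2.5,-0.5,0,0,0,-0.03,-1],[1.5,-0.3,0,0,0,-0.02,-1]]])

```text
time: 5.6
eef_pos: [0.4796, 0.0454, 0.1556]
tcp_rot: [0.782, 0.623, -0.001, -0.001]
contact_force: [-0.0, -0.5, -0.8]
opening: 0.521
finger_force: 37.0
```

```bash
python3 - <<'E' | tail -5
from pour import *
snap('side','s1')
T=cv2.imread('pics/s1.png'); cv2.imwrite('pics/s1c.png',cv2.resize(T[130:380,230:450],None,fx=2.3,fy=2.3))
W=[(*tcp(-.047,.064,.135,0),3)]
for t in(8,16): W.append((*tcp(-.047,.064,.135-.003*t,t),2))
W.append((*tcp(-.047,.062,.084,22),2))
print(ctrl.get_state()['eef_pos'])
plan(W,-1)
E
```

```text
[ 0.5401  0.109  -0.1968] [-0.1 -0.2 -0.1 -0.8  0.2 -0.1  0.1  1. ]
[ 0.4583 -0.2983  1.0099] [ 0.6 -0.5  0.3  0.6 -0.3 -1.  -1.2  1.6  0.5 -0.7  0.2 -0. ]
[0.47981593 0.04625668 0.15589062]
[[1.5,0.0,0.5,0.0,0.0,-0.01,-1],[1.6,-0.1,0.4,0.0,0.0,-0.01,-1],[1.5,0.0,0.5,0.0,0.0,-0.01,-1],[0.1,0.0,0.6,0.0,-0.07,0.0,-1],[0.1,0.0,0.6,0.0,-0.07,0.0,-1],[0.3,0.0,0.5,0.0,-0.07,0.0,-1],[0.2,0.0,0.5,0.0,-0.07,0.0,-1],[0.0,0.0,-0.3,0.0,-0.05,0.0,-1],[0.0,0.0,-0.3,0.0,-0.05,0.0,-1]]
```

View pics/s1c.png

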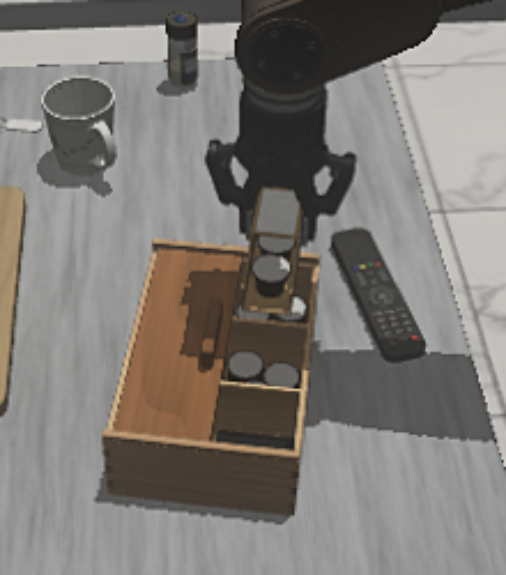

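The carton is held level over the box with all three pods inside. The mug and jar have not moved.

send_rows(series=[[[1.5,0,0.5,0,0,-0.01,-1],[1.6,-0.1,0.4,0,0,-0.01,-1],[1.5,0,0.5,0,0,-0.01,-1],[0.1,0,0.6,0,-0.07,0,-1],[0.1,0,0.6,0,-0.07,0,-1],[0.3,0,0.5,0,-0.07,0,-1],[0.2,0,0.5,0,-0.07,0,-1],[0,0,0,0,0,0,-1]]])

```text
time: 6.65
eef_pos: [0.4908, 0.0943, 0.1194]
tcp_rot: [0.765, 0.628, -0.108, 0.088]
contact_force: [1.2, -0.3, -1.3]
opening: 0.52
finger_force: 37.0
```

```bash
python3 - <<'E' | tail -6
from pour import *
c=snap('side','s2');c2=snap('top','t2')
s=ctrl.get_state(); R=Rn.from_quat(s['tcp_rot']); m=s['eef_pos']+R.apply(M0)
print(m,fit.W(fit.B,[[-.047,.064,.084]]),proj(c,m),proj(c2,m),s['eef_pos'],s['contact_force'])
a=cv2.imread('pics/s2.png')[170:370,250:420]; b=cv2.imread('pics/t2.png')[140:240,180:300]
cv2.imwrite('pics/st2.png',np.hstack([cv2.resize(a,(468,550)),cv2.copyMakeBorder(cv2.resize(b,(330,275)),0,275,0,0,0)]))
print(proj(c,fit.W(fit.B,[[-.042,.082,.077]])))
W=[]
for t,y,z in((24,.062,.085),(32,.062,.082),(40,.062,.08),(48,.062,.08),(56,.062,.08),(64,.062,.08)): W.append((*tcp(-.047,y,z,t),2))
plan(W,-1)
E
```

```text
[ 0.5401  0.109  -0.1968] [-0.1 -0.2 -0.1 -0.8  0.2 -0.1  0.1  1. ]
[ 0.4583 -0.2983  1.0099] [ 0.6 -0.5  0.3  0.6 -0.3 -1.  -1.2  1.6  0.5 -0.7  0.2 -0. ]
[0.50807124 0.17795022 0.08871541] [[0.50651035 0.18094506 0.084     ]] [[341.14204324 301.42919415]] [[219.0355564  206.77862038]] [0.49118999 0.09350784 0.12036422] [ 0.71665686 -0.41612918 -1.47085443]
[[338.52224508 312.59125705]]
[[0.2,-0.1,-0.5,0.0,-0.07,0.0,-1],[0.1,-0.1,-0.4,0.0,-0.07,0.0,-1],[0.2,0.0,-0.5,0.0,-0.07,0.0,-1],[0.1,0.0,-0.5,0.0,-0.07,0.0,-1],[0.1,0.0,-0.6,0.0,-0.07,0.0,-1],[0.1,0.0,-0.5,0.0,-0.07,0.0,-1],[0.1,0.0,-0.7,0.0,-0.07,0.0,-1],[0.1,0.0,-0.6,0.0,-0.07,0.0,-1],[0.1,0.0,-0.6,0.0,-0.07,0.0,-1],[0.0,0.0,-0.7,0.0,-0.07,0.0,-1],[0.1,0.0,-0.6,0.0,-0.07,0.0,-1],[0.0,0.0,-0.7,0.0,-0.07,0.0,-1]]
```

View pics/st2.png

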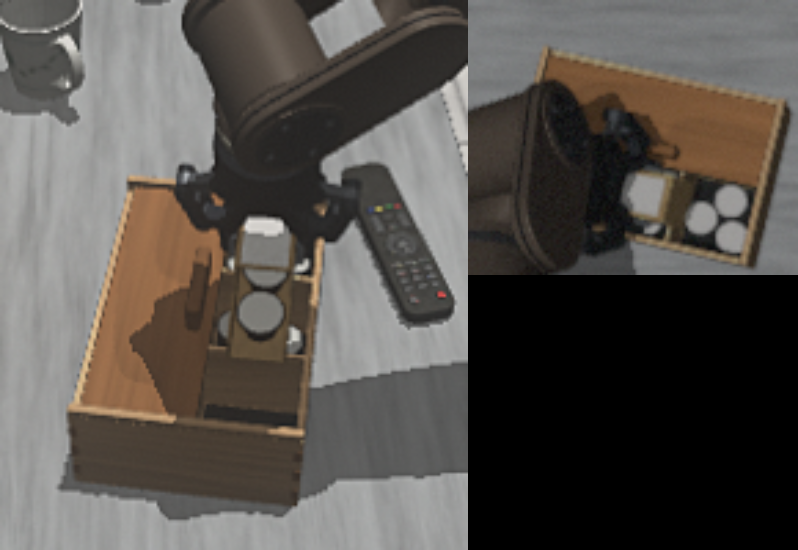

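The mouth sits where predicted, in the empty cell and just past the divider. All the pods are still in the carton, so I'll tip it.

send_rows(series=[[[0.2,-0.1,-0.5,0,-0.07,0,-1],[0.1,-0.1,-0.4,0,-0.07,0,-1],[0.2,0,-0.5,0,-0.07,0,-1],[0.1,0,-0.5,0,-0.07,0,-1],[0.1,0,-0.6,0,-0.07,0,-1],[0.1,0,-0.5,0,-0.07,0,-1],[0.1,0,-0.7,0,-0.07,0,-1],[0,0,0,0,0,0,-1],[0,0,0,0,0,0,-1]]])

```text
time: 7.88
eef_pos: [0.4944, 0.1185, 0.1489]
tcp_rot: [0.717, 0.587, -0.29, 0.238]
contact_force: [-0.0, -0.1, 0.4]
opening: 0.524
finger_force: 37.1
```

```bash
python3 - <<'E' | tail -4
from pour import *
c=snap('side','s3')
s=ctrl.get_state(); R=Rn.from_quat(s['tcp_rot']); m=s['eef_pos']+R.apply(M0)
print(m,fit.W(fit.B,[[-.047,.062,.08]]),R.as_matrix()[2].round(2),s['qpos'].round(2))
cv2.imwrite('pics/s3c.png',cv2.resize(cv2.imread('pics/s3.png')[170:370,250:420],(468,550)))
W=[]
for t in (52,60,66): W.append((*tcp(-.047,.062,.08,t),2))
plan(W,-1)
E
```

```text
[ 0.5401  0.109  -0.1968] [-0.1 -0.2 -0.1 -0.8  0.2 -0.1  0.1  1. ]
[ 0.4583 -0.2983  1.0099] [ 0.6 -0.5  0.3  0.6 -0.3 -1.  -1.2  1.6  0.5 -0.7  0.2 -0. ]
[0.50644169 0.17830968 0.08053853] [[0.50611923 0.17898368 0.08      ]] [-0.7   0.   -0.72] [ 0.33  0.3   1.86 -0.65  1.46  0.77]
[[0.1,0.0,-0.6,0.0,-0.07,0.0,-1],[0.1,0.0,-0.7,0.0,-0.07,0.0,-1],[0.1,0.0,-0.6,0.0,-0.07,0.0,-1],[0.1,0.0,-0.6,0.0,-0.07,0.0,-1],[0.0,0.0,-0.5,0.0,-0.05,0.0,-1],[0.0,0.0,-0.5,0.0,-0.05,0.0,-1]]
```

View pics/s3c.png

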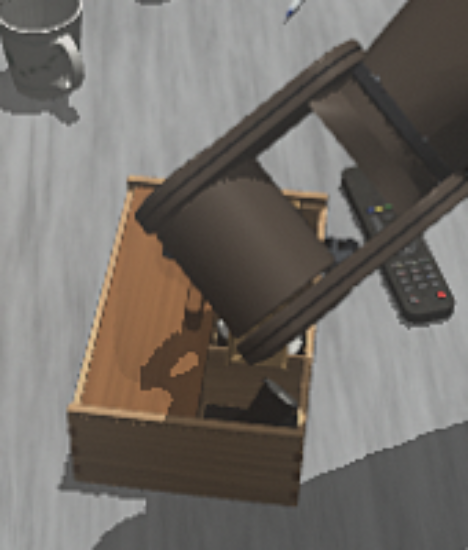

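One pod is visible in the cell, and the wrist hides the carton. I'll tilt further and wait.

send_rows(series=[[[0.1,0,-0.6,0,-0.07,0,-1],[0.1,0,-0.7,0,-0.07,0,-1],[0.1,0,-0.6,0,-0.07,0,-1],[0.1,0,-0.6,0,-0.07,0,-1],[0,0,-0.5,0,-0.05,0,-1],[0,0,-0.5,0,-0.05,0,-1],[0,0,0,0,0,0,-1],[0,0,0,0,0,0,-1]]])

```text
time: 8.93
eef_pos: [0.5003, 0.1483, 0.1666]
tcp_rot: [0.65, 0.532, -0.42, 0.344]
contact_force: [-0.8, -0.5, -0.3]
opening: 0.519
finger_force: 37.0
```

```bash
python3 - <<'E' | tail -7
from pour import *
c=snap('side','s4');c2=snap('top','t4')
a=cv2.imread('pics/s4.png')[150:370,240:430]; b=cv2.imread('pics/t4.png')[140:240,180:300]
cv2.imwrite('pics/st4.png',np.hstack([cv2.resize(a,(475,550)),cv2.copyMakeBorder(cv2.resize(b,(324,270)),0,280,0,0,0)]))
# raise 1.5cm, and back to 20 deg with height
plan([(*tcp(-.047,.062,.095,66),3)],-1)
plan([(*tcp(-.047,.062,.12,66),4),(*tcp(-.047,.0,.15,20),8)],-1)
E
```

```text
[ 0.5401  0.109  -0.1968] [-0.1 -0.2 -0.1 -0.8  0.2 -0.1  0.1  1. ]
[ 0.4583 -0.2983  1.0099] [ 0.6 -0.5  0.3  0.6 -0.3 -1.  -1.2  1.6  0.5 -0.7  0.2 -0. ]
[[-0.4,0.0,-0.2,0.0,0.0,0.0,-1],[-0.5,0.0,-0.2,0.0,0.0,0.0,-1],[-0.4,0.0,-0.2,0.0,0.0,0.0,-1]]
[[-0.9,0.0,-0.4,0.0,0.0,0.0,-1],[-0.9,0.0,-0.4,0.0,0.0,0.0,-1],[-0.9,0.0,-0.4,0.0,0.0,0.0,-1],[-0.9,0.0,-0.4,0.0,0.0,0.0,-1],[-0.4,0.0,1.4,0.0,0.1,0.0,-1],[-0.5,0.0,1.4,0.0,0.1,0.0,-1],[-0.6,0.0,1.3,0.0,0.1,0.0,-1],[-0.8,0.0,1.2,0.0,0.1,0.0,-1],[-0.9,0.0,1.1,0.0,0.1,0.0,-1],[-1.0,0.0,1.1,0.0,0.1,0.0,-1],[-1.1,0.0,0.9,0.0,0.1,0.0,-1],[-1.2,0.0,0.9,0.0,0.1,0.0,-1]]
```

View pics/st4.png

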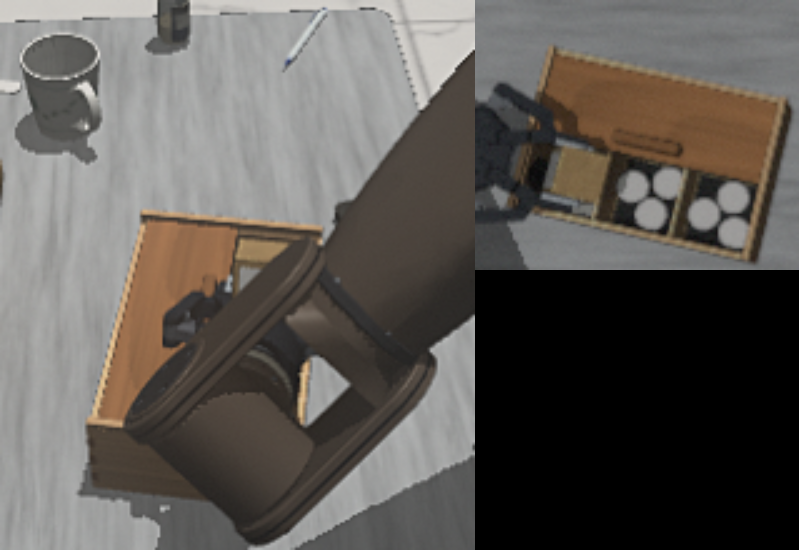

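The carton is upright over the cell and the filled cells are unchanged. I'll raise it slowly while tilted so any pod held up by the pile drops, and then pull back.

send_rows(series=[[[-0.4,0,-0.2,0,0,0,-1],[-0.5,0,-0.2,0,0,0,-1],[-0.4,0,-0.2,0,0,0,-1],[0,0,0,0,0,0,-1],[0,0,0,0,0,0,-1],[-0.9,0,-0.4,0,0,0,-1],[-0.9,0,-0.4,0,0,0,-1],[-0.5,0,-0.2,0,0,0,-1],[0,0,0,0,0,0,-1],[0,0,0,0,0,0,-1]]])

```text
time: 10.28
eef_pos: [0.5001, 0.1486, 0.2056]
tcp_rot: [0.649, 0.532, -0.421, 0.345]
contact_force: [-0.1, -0.2, -1.6]
opening: 0.524
finger_force: 37.0
```

```bash
python3 - <<'E' | tail -2
from pour import *
c2=snap('top','t5')
p=plan([(*tcp(-.047,.062,.13,66),2),(*tcp(-.047,-.05,.16,8),8)],-1)
E
```

```text
[ 0.4583 -0.2983  1.0099] [ 0.6 -0.5  0.3  0.6 -0.3 -1.  -1.2  1.6  0.5 -0.7  0.2 -0. ]
[[-0.5,0.0,-0.2,0.0,0.0,0.0,-1],[-0.5,0.0,-0.2,0.0,0.0,0.0,-1],[-0.4,0.0,2.1,0.0,0.13,0.0,-1],[-0.8,0.0,2.1,0.0,0.12,0.0,-1],[-0.9,0.0,1.9,0.0,0.13,0.0,-1],[-1.2,0.0,1.8,0.0,0.13,0.0,-1],[-1.5,0.0,1.7,0.0,0.12,0.0,-1],[-1.6,0.0,1.4,0.0,0.13,0.0,-1],[-1.8,0.0,1.3,0.0,0.12,0.0,-1],[-1.9,0.0,1.0,0.0,0.13,0.0,-1]]
```

send_rows(series=[[[-0.5,0,-0.2,0,0,0,-1],[-0.5,0,-0.2,0,0,0,-1],[-0.4,0,2.1,0,0.13,0,-1],[-0.8,0,2.1,0,0.12,0,-1],[-0.9,0,1.9,0,0.13,0,-1],[-1.2,0,1.8,0,0.13,0,-1],[-1.5,0,1.7,0,0.12,0,-1],[-1.6,0,1.4,0,0.13,0,-1],[-1.8,0,1.3,0,0.12,0,-1],[-1.9,0,1.0,0,0.13,0,-1]]])

```text
time: 11.58
eef_pos: [0.4666, -0.0192, 0.1803]
tcp_rot: [0.771, 0.633, -0.052, 0.044]
contact_force: [0.2, 0.6, -0.6]
opening: 0.525
finger_force: 37.0
```

```bash
python3 - <<'E' | tail -12
from pour import *
c=snap('side','s6');c2=snap('top','t6')
s=ctrl.get_state(); R=Rn.from_quat(s['tcp_rot']);print(s['eef_pos'],R.as_matrix().round(2).tolist())
a=cv2.imread('pics/s6.png')[170:370,250:420]; b=cv2.imread('pics/t6.png')[140:240,180:300]
cv2.imwrite('pics/st6.png',np.hstack([cv2.resize(a,(468,550),interpolation=2),cv2.copyMakeBorder(cv2.resize(b,(330,275),interpolation=2),0,275,0,0,0)]))
# carton back to its old place, level
g=np.array([.4443,-.3232]);
plan([([.478,-.02,.2],tool(78.7),2),([*g,.15],tool(57.9),9)],-1)
E
```

```text
[ 0.5401  0.109  -0.1968] [-0.1 -0.2 -0.1 -0.8  0.2 -0.1  0.1  1. ]
[ 0.4583 -0.2983  1.0099] [ 0.6 -0.5  0.3  0.6 -0.3 -1.  -1.2  1.6  0.5 -0.7  0.2 -0. ]
[ 0.46613552 -0.02168431  0.18028038] [[0.2, 0.98, -0.03], [0.97, -0.2, -0.14], [-0.14, 0.0, -0.99]]
[[0.1,0.6,-1.0,0.0,0.07,0.0,-1],[0.1,0.5,-1.0,0.0,0.07,-0.01,-1],[-3.4,0.3,0.6,0.0,0.0,0.04,-1],[-3.3,0.4,0.5,0.0,0.0,0.04,-1],[-3.4,0.6,0.6,0.0,0.0,0.04,-1],[-3.3,0.6,0.5,0.0,0.0,0.04,-1],[-3.3,0.9,0.6,0.0,0.0,0.04,-1],[-3.3,0.9,0.5,0.0,0.0,0.04,-1],[-3.2,1.1,0.6,0.0,0.0,0.05,-1],[-3.1,1.2,0.5,0.0,0.0,0.04,-1],[-3.1,1.4,0.6,0.0,0.0,0.04,-1]]
```

The last picture I'm allowed goes to this check of the pods.

View pics/st6.png

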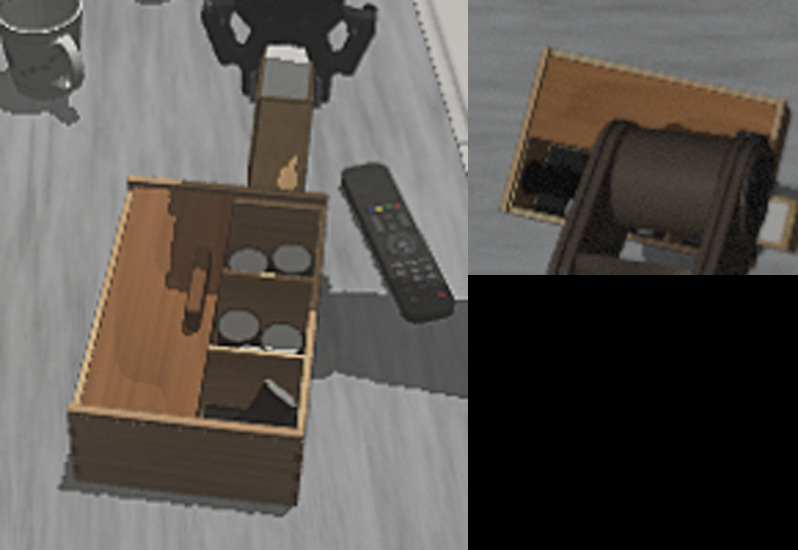

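The carton's open front is empty, and a pod is visible leaning inside the target cell. The neighbouring cells and worktop are clean. Now I'll lay the carton back near where it started, 1 cm farther from the pen.

send_rows(series=[[[0.1,0.6,-1.0,0,0.07,0,-1],[0.1,0.5,-1.0,0,0.07,-0.01,-1],[-3.4,0.3,0.6,0,0,0.04,-1],[-3.3,0.4,0.5,0,0,0.04,-1],[-3.4,0.6,0.6,0,0,0.04,-1],[-3.3,0.6,0.5,0,0,0.04,-1],[-3.3,0.9,0.6,0,0,0.04,-1],[-3.3,0.9,0.5,0,0,0.04,-1],[-3.2,1.1,0.6,0,0,0.05,-1],[-3.0,1.2,0.5,0,0,0.04,-1]]])

```text
time: 12.92
eef_pos: [0.4506, -0.2857, 0.1551]
tcp_rot: [0.865, 0.502, -0.001, -0.0]
contact_force: [0.1, 0.2, -0.9]
opening: 0.522
finger_force: 37.1
```

```bash
python3 - <<'E' | tail -2
from pour import *
T=ctrl.read_camera('top'); 
# cell ROI: dark-blob/bright stats inside empty cell vs initial
cv2.imwrite('pics/t7.png',T['img'][:,:,::-1])
s=ctrl.get_state(); print(s['eef_pos'],s['contact_force'])
plan([([.4496,-.3147,.06],tool(57.9),5),([.4496,-.3147,.0085],tool(57.9),5)],-1)
E
```

```text
[ 0.45014258 -0.28898063  0.15473217] [-0.44802907 -2.09561495 -0.85420434]
[[-0.4,0.2,1.9,0.0,0.0,0.01,-1],[-0.5,0.3,1.9,0.0,0.0,0.01,-1],[-0.4,0.3,1.9,0.0,0.0,0.0,-1],[-0.5,0.2,1.9,0.0,0.0,0.01,-1],[-0.4,0.3,1.9,0.0,0.0,0.01,-1],[0.0,0.0,1.0,0.0,0.0,0.0,-1],[0.0,0.0,1.1,0.0,0.0,0.0,-1],[0.0,0.0,1.0,0.0,0.0,0.0,-1],[0.0,0.0,1.0,0.0,0.0,0.0,-1],[0.0,0.0,1.0,0.0,0.0,0.0,-1]]
```

send_rows(series=[[[-0.4,0.2,1.9,0,0,0.01,-1],[-0.5,0.3,1.9,0,0,0.01,-1],[-0.4,0.3,1.9,0,0,0,-1],[-0.2,0.2,1.9,0,0,0.01,-1],[-0.1,0.2,1.9,0,0,0.01,-1],[0,0,1.5,0,0,0,-1],[0,0,1.5,0,0,0,-1],[0,0,1.0,0,0,0,-1],[0,0,0.5,0,0,0,-1],[0,0,0,0,0,0,-1]]])

```text
time: 14.22
eef_pos: [0.4526, -0.3052, 0.015]
tcp_rot: [0.874, 0.485, -0.0, -0.0]
contact_force: [-0.0, -0.0, -0.8]
opening: 0.525
finger_force: 37.1
```

send_rows(series=[[[0,0,0.3,0,0,0,-1],[0,0,0.2,0,0,0,-1],[0,0,0.1,0,0,0,-1],[0,0,0,0,0,0,-1]]])

```text
time: 14.72
eef_pos: [0.4526, -0.3052, 0.0091]
tcp_rot: [0.874, 0.485, -0.0, -0.0]
contact_force: [-0.5, 0.3, 0.1]
opening: 0.526
finger_force: 37.1
```

Now I'll release gradually, retreat upward and look.

send_rows(series=[[[0,0,0.05,0,0,0,-1],[0,0,0,0,0,0,0.15],[0,0,0,0,0,0,0.3],[0,0,0,0,0,0,0.6],[0,0,0,0,0,0,1],[0,0,0,0,0,0,1],[0,0,-2,0,0,0,1],[0,0,-4,0,0,0,1],[0,0,-5,0,0,0,1],[0,0,-5,0,0,0,1]]])

```text
time: 15.98
eef_pos: [0.4524, -0.3049, 0.1699]
tcp_rot: [0.874, 0.485, -0.0, -0.0]
contact_force: [0.4, -0.3, 0.6]
opening: 1.002
finger_force: 0.0
```

```bash
python3 - <<'E' | tail -12
from pour import *
s=ctrl.get_state(); print(s['eef_pos'],s['opening'])
c=ctrl.read_camera('top'); cs=ctrl.read_camera('side')
np.save('top8.npy',c['img']);np.save('side8.npy',cs['img'])
# coarse text view of empty cell: warp to box plane at z=.05 (local x down, y right), 6mm grid
def warp(c,z,im):
    xs=np.arange(-.010,-.082,-.006); ys=np.arange(.120,.042,-.006)
    P=fit.W(fit.B,[[x,y,z] for x in xs for y in ys]); q=proj(c,P).astype(np.float32).reshape(len(xs),len(ys),2)
    return cv2.remap(cv2.cvtColor(im,cv2.COLOR_RGB2GRAY),q[...,0],q[...,1],1)
print(warp(c,.03,c['img'])); print(warp(cs,.03,cs['img']))
E
```

```text
[ 61  59  61  61  61  62  65 158  51  50  46  64  63]
 [ 62  60  62  60  60  61  49 155  58  45  58  64  64]
 [ 61  58  62  62  61  62  56 164  49  48  57  63  63]
 [ 62  60  62  62  60  63  67 161  39  49  51  63  64]
 [ 61  60  62  62  61  62  54 152  49  40  58  62  64]
 [ 62  58  63  63  61  62  57 164  39  42  38  44  61]
 [ 64  58  63  62  62  62  67 162  32  43  41  42  41]
 [ 64  61  62  63  62  62  59 152  47  41  41  43  41]
 [ 64  60  63  65  62  63  56 161  44  41  42  41  36]
 [ 64  61  63  64  61  63  66 161  35  41  43  39  83]
 [ 65  61  64  64  63  63  66 157  47  46  40  56 138]
 [ 61  61  64  61  63  64  54 157  66  79 110  99  84]]
```

```bash
python3 - <<'E' | tail -30
from pour import *
def loc(P): 
    d=P[:,:2]-fit.B[:2]; a=fit.B[2]; return np.c_[np.cos(a)*d[:,0]+np.sin(a)*d[:,1],-np.sin(a)*d[:,0]+np.cos(a)*d[:,1]].round(3)
for z in(.02,.04,.06,.078): print(z,loc(unproj(fit.S,[[346.3,308],[358,318]],z)).tolist())
np.set_printoptions(linewidth=250)
top=np.load('top8.npy');g=cv2.cvtColor(top,cv2.COLOR_RGB2GRAY); print(g[190:220,196:232])
E
```

```text
[ 0.5401  0.109  -0.1968] [-0.1 -0.2 -0.1 -0.8  0.2 -0.1  0.1  1. ]
[ 0.4583 -0.2983  1.0099] [ 0.6 -0.5  0.3  0.6 -0.3 -1.  -1.2  1.6  0.5 -0.7  0.2 -0. ]
0.02 [[-0.054, 0.023], [-0.082, 0.047]]
0.04 [[-0.055, 0.038], [-0.082, 0.062]]
0.06 [[-0.056, 0.054], [-0.083, 0.078]]
0.078 [[-0.057, 0.069], [-0.083, 0.091]]
[[124 121 112 ...  95  82  79]
 [122 117 124 ...  92  77  76]
 [123 109 127 ...  90  83  75]
 ...
 [107 127 125 ...  38  48  69]
 [106 105  90 ...  44  51  42]
 [125 124 126 ...  41  61  54]]
```

```bash
python3 - <<'E' | tail -75
from pour import *
import sys
for n,(y0,y1,x0,x1) in(('top8',(190,220,196,230)),('side8',(296,328,322,366))):
    g=cv2.cvtColor(np.load(n+'.npy'),cv2.COLOR_RGB2GRAY)[y0:y1,x0:x1]//10
    print(n)
    for r,row in zip(range(y0,y1),g): print(r,' '.join(f'{v:2d}' for v in row))
E
```

```text
[ 0.5401  0.109  -0.1968] [-0.1 -0.2 -0.1 -0.8  0.2 -0.1  0.1  1. ]
[ 0.4583 -0.2983  1.0099] [ 0.6 -0.5  0.3  0.6 -0.3 -1.  -1.2  1.6  0.5 -0.7  0.2 -0. ]
top8
190 12 12 11 12 10  7  5  2  4  3  6  8  7  8  8  9  9  9  9  9  9  9  9  9  9  9  9  9  9  9  9  9  9  9
191 12 11 12 12  7  7  4  4  3  4  4  3  3  4  5  8  7  8  7  8  9  8  9  9  9  9  9  9  9  9  9  9  9  9
192 12 10 12 13  6  8  4  4  3  4  4  3  4  4  6  5  4  6  5  6  8  8  7  8  9  8  8  9  9  9  9  9  8  9
193 12 11 12 12  6  8  4  4  4  3  4  4  3  7  4  4  4  7  5  6  5  4  6  6  8  7  7  7  7  9  8  9  8  9
194 12 12 12 10  6  4  4  4  4  3  3  3  3  7  4  2  2  2  2  4  5  5  6  6  6  4  4  5  6  8  7  8  8  8
195 12 12 12  6  7  4  4  4  3  3  4  4  3  4  2  3  2  3  3  3  3  2  2  3  4  3  4  5  5  4  3  5  6  9
196 11 12 13  5  8  4  3  4  3  4  3  4  3  4  3  3  2  2  3  3  2  3  3  2  3  3  3  3  4  4  4  6  6 11
197 11 12 11  6  8  5  4  3  3  4  3  3  5  3  2  2  3  3  3  3  3  3  3  2  2  3  2  3  2  3  3  3  3 12
198 11 12  8  7  4  4  4  3  3  2  3  2  6  3  2  3  3  2  2  3  2  3  2  3  3  2  3  2  3 
[... 5898 characters left out ...]
18 14 12 13 14 14 15
323 16 16 16 16 16 16 15 13 13 11 11 11 11 10  9  7  7  6  4  3  3  3  2  3  3  3  3  3  3  3  4  4  4  4  3  3 15 18 12 12 14 14 14 15
324 13 13 14 14 14 15 15 16 16 16 16 16 17 16 15 13 13 13 11 11 11 11 11 10  8  7  6  4  3  3  3  3  3  3  3  3 14 18 12 11 14 14 14 15
325  5  6  6  7  9 10 11 12 12 12 13 13 14 14 15 15 16 16 16 16 16 16 16 15 14 14 13 12 12 12 12 12 10  8  7  6 13 16 11 12 14 14 14 15
326  6  5  6  5  5  4  5  4  4  5  6  7  8  9 10 11 11 12 12 13 13 14 14 15 15 16 16 16 16 16 16 16 15 14 14 13 15 15 10 12 14 14 14 15
327  6  6  7  5  5  5  6  5  5  5  5  5  5  5  4  4  4  5  5  6  7  8  9 10 10 11 11 12 12 13 13 14 15 16 16 16 16 16 11 12 14 14 14 15
```

```bash
python3 - <<'E' | tail -30
from pour import *
def loc(P): 
    d=P[:,:2]-fit.B[:2]; a=fit.B[2]; return (1000*np.c_[np.cos(a)*d[:,0]+np.sin(a)*d[:,1],-np.sin(a)*d[:,0]+np.cos(a)*d[:,1]]).round(0)
print('top px: L(215,217) UL(217,212) U(221,210.5) UR(225,210.5)  | side: upper end, mid-upper-edge, lower end, pile-left-top(326,317)')
for z in(.03,.04,.05,.06,.07,.078): print(z,loc(unproj(fit.T,[[215,217],[217,212],[221,210.5],[225,210.5]],z)).tolist(),loc(unproj(fit.S,[[346.3,307.7],[352,311],[357,316],[326,317]],z)).tolist())
E
```

```text
[ 0.5401  0.109  -0.1968] [-0.1 -0.2 -0.1 -0.8  0.2 -0.1  0.1  1. ]
[ 0.4583 -0.2983  1.0099] [ 0.6 -0.5  0.3  0.6 -0.3 -1.  -1.2  1.6  0.5 -0.7  0.2 -0. ]
top px: L(215,217) UL(217,212) U(221,210.5) UR(225,210.5)  | side: upper end, mid-upper-edge, lower end, pile-left-top(326,317)
0.03 [[-73.0, 82.0], [-58.0, 80.0], [-51.0, 70.0], [-49.0, 58.0]] [[-54.0, 30.0], [-68.0, 37.0], [-80.0, 49.0], [-13.0, 61.0]]
0.04 [[-74.0, 79.0], [-58.0, 77.0], [-52.0, 67.0], [-49.0, 55.0]] [[-55.0, 38.0], [-68.0, 45.0], [-80.0, 57.0], [-14.0, 69.0]]
0.05 [[-74.0, 76.0], [-59.0, 74.0], [-52.0, 64.0], [-49.0, 53.0]] [[-55.0, 46.0], [-68.0, 53.0], [-80.0, 65.0], [-15.0, 76.0]]
0.06 [[-74.0, 73.0], [-59.0, 71.0], [-52.0, 61.0], [-50.0, 50.0]] [[-56.0, 54.0], [-69.0, 61.0], [-80.0, 73.0], [-16.0, 84.0]]
0.07 [[-75.0, 70.0], [-60.0, 69.0], [-53.0, 59.0], [-50.0, 47.0]] [[-56.0, 62.0], [-69.0, 69.0], [-81.0, 80.0], [-17.0, 91.0]]
0.078 [[-75.0, 68.0], [-60.0, 66.0], [-53.0, 56.0], [-51.0, 45.0]] [[-57.0, 68.0], [-69.0, 75.0], [-81.0, 86.0], [-18.0, 98.0]]
```

Triangulating the foil pod's raised rim gives a height of about 71 mm, below the lid's underside at 78.5 mm. Two more dark pods lie beside it in the cell. Next is the lid: I'll grip the pull across its 12 mm.

```bash
python3 - <<'E' | tail -1
from pour import *
P=fit.W(fit.B,[[.005,0,0]])[0][:2]
plan([([*P,.17],tool(78.7),11),([*P,.088],tool(78.7),4)],.4)
E
```

```text
[[3.6,-1.3,0.0,0.0,0.0,-0.03,0.4],[3.7,-1.2,0.1,0.0,0.0,-0.04,0.4],[3.7,-1.1,0.0,0.0,0.0,-0.03,0.4],[3.8,-0.9,0.0,0.0,0.0,-0.03,0.4],[3.8,-0.8,0.0,0.01,0.0,-0.03,0.4],[3.8,-0.8,0.1,0.0,0.0,-0.04,0.4],[3.8,-0.5,0.0,0.0,0.0,-0.03,0.4],[3.8,-0.5,0.0,0.0,0.0,-0.03,0.4],[3.9,-0.3,0.1,0.0,0.0,-0.04,0.4],[3.9,-0.2,0.0,0.0,0.0,-0.03,0.4],[3.8,-0.1,0.0,0.0,0.01,-0.03,0.4],[0.0,0.0,2.1,0.0,0.0,0.0,0.4],[0.0,0.0,2.0,0.0,0.0,0.0,0.4],[0.0,0.0,2.1,0.0,0.0,0.0,0.4],[0.0,0.0,2.0,0.0,0.0,0.0,0.4]]
```

send_rows(series=[[[3.6,-1.3,0,0,0,-0.03,0.4],[3.7,-1.2,0.1,0,0,-0.04,0.4],[3.7,-1.1,0,0,0,-0.03,0.4],[3.8,-0.9,0,0,0,-0.03,0.4],[3.8,-0.8,0,0,0,-0.03,0.4],[3.8,-0.8,0.1,0,0,-0.04,0.4],[3.8,-0.5,0,0,0,-0.03,0.4],[3.8,-0.5,0,0,0,-0.03,0.4],[3.9,-0.3,0.1,0,0,-0.04,0.4],[3.9,-0.2,0,0,0,-0.03,0.4]]])

```text
time: 17.32
eef_pos: [0.5337, 0.0747, 0.1649]
tcp_rot: [0.783, 0.622, -0.0, -0.0]
contact_force: [1.2, -0.5, -0.4]
opening: 0.7
finger_force: 0.0
```

send_rows(series=[[[3.8,-0.1,0,0,0,-0.03,0.4],[0,0,0,0,0,0,0.4],[0,0,0,0,0,0,0.4]]])

```text
time: 17.7
eef_pos: [0.5411, 0.1103, 0.165]
tcp_rot: [0.774, 0.634, -0.001, -0.0]
contact_force: [-1.2, -0.0, 0.7]
opening: 0.696
finger_force: 0.0
```

```bash
python3 - <<'E' | tail -2
from pour import *
P=fit.W(fit.B,[[.005,0,0]])[0][:2]
s=ctrl.get_state();print(s['eef_pos'],s['contact_force'],s['opening'])
plan([([*P,.089],tool(78.7),5)],.4)
E
```

```text
[0.54108183 0.11033242 0.16497277] [-1.22497067 -0.04615423  0.71858806] 0.6955767623885019
[[0.0,0.1,1.5,0.0,0.0,0.0,0.4],[-0.1,0.1,1.5,0.0,0.0,0.0,0.4],[0.0,0.1,1.6,0.0,0.0,0.0,0.4],[0.0,0.1,1.5,0.0,0.0,0.0,0.4],[0.0,0.0,1.5,0.0,0.0,0.0,0.4]]
```

send_rows(series=[[[0,0.1,1.5,0,0,0,0.4],[0,0.1,1.5,0,0,0,0.4],[0,0.1,1.6,0,0,0,0.4],[0,0.1,1.5,0,0,0,0.4],[0,0,1.5,0,0,0,0.4],[0,0,0,0,0,0,0],[0,0,0,0,0,0,-0.4],[0,0,0,0,0,0,-0.7],[0,0,0,0,0,0,-1],[0,0,0,0,0,0,-1]]], force=25)

```text
time: 18.95
eef_pos: [0.5462, 0.11, 0.0906]
tcp_rot: [0.774, 0.634, 0.001, 0.001]
contact_force: [0.2, -0.3, 2.3]
opening: 0.137
finger_force: 27.3
```

send_rows(series=[[[0,0,0,0,0,0,-1],[0,0,0,0,0,0,-1]]])

```text
time: 19.2
eef_pos: [0.5462, 0.11, 0.0905]
tcp_rot: [0.774, 0.634, 0.001, 0.0]
contact_force: [0.9, 0.7, 5.0]
opening: 0.139
finger_force: 27.7
```

The opening is 11.8 mm, so the pull is gripped. Tool −y is the box's −x, so I'll slide that way.

send_rows(series=[[[0,-0.5,0,0,0,0,-1],[0,-1.0,0,0,0,0,-1],[0,-1.0,0,0,0,0,-1],[0,-1.0,0,0,0,0,-1],[0,-1.0,0,0,0,0,-1]]])

```text
time: 19.82
eef_pos: [0.5015, 0.1189, 0.0905]
tcp_rot: [0.774, 0.634, 0.001, 0.001]
contact_force: [2.9, -0.0, 5.8]
opening: 0.129
finger_force: 27.8
```

send_rows(series=[[[0,-1.0,0,0,0,0,-1],[0,-1.0,0,0,0,0,-1],[0,-0.5,0,0,0,0,-1],[0,0,0,0,0,0,-1]]])

```text
time: 20.32
eef_pos: [0.4763, 0.1239, 0.0905]
tcp_rot: [0.773, 0.634, 0.0, -0.0]
contact_force: [0.5, 0.6, 9.3]
opening: 0.134
finger_force: 28.1
```

send_rows(series=[[[0,-0.2,0,0,0,0,-1],[0,-0.2,0,0,0,0,-1],[0,0,0,0,0,0,-1]]])

```text
time: 20.7
eef_pos: [0.473, 0.1246, 0.0905]
tcp_rot: [0.773, 0.634, 0.001, 0.0]
contact_force: [1.0, -0.1, 6.6]
opening: 0.132
finger_force: 28.0
```

send_rows(series=[[[0,-0.2,0,0,0,0,-1],[0,0,0,0,0,0,-1]]])

```text
time: 20.95
eef_pos: [0.4711, 0.125, 0.0905]
tcp_rot: [0.773, 0.634, 0.001, 0.0]
contact_force: [1.6, -0.1, 7.4]
opening: 0.136
finger_force: 27.9
```

send_rows(series=[[[0,-0.2,0,0,0,0,-1],[0,0,0,0,0,0,-1]]])

```text
time: 21.2
eef_pos: [0.4692, 0.1254, 0.0905]
tcp_rot: [0.773, 0.634, 0.001, 0.0]
contact_force: [1.6, 0.2, 6.1]
opening: 0.135
finger_force: 27.9
```

send_rows(series=[[[0,-0.2,0,0,0,0,-1],[0,0,0,0,0,0,-1]]])

```text
time: 21.45
eef_pos: [0.4678, 0.1256, 0.0905]
tcp_rot: [0.773, 0.634, 0.001, 0.001]
contact_force: [3.6, -1.0, 5.5]
opening: 0.131
finger_force: 27.8
```

send_rows(series=[[[0,-0.2,0,0,0,0,-1],[0,0,0,0,0,0,-1]]])

```text
time: 21.7
eef_pos: [0.4678, 0.1257, 0.0906]
tcp_rot: [0.773, 0.634, 0.003, 0.003]
contact_force: [10.0, -0.6, -0.7]
opening: 0.133
finger_force: 27.2
```

The lid stalled at 10 N with the pull at box x ≈ −74 mm, which puts the front edge at the box front, so it is at its stop. Release and rise.

send_rows(series=[[[0,0,0,0,0,0,-0.5],[0,0,0,0,0,0,-0.2],[0,0,0,0,0,0,0.2],[0,0,0,0,0,0,0.2],[0,0,-1.5,0,0,0,0.2],[0,0,-3,0,0,0,0.2],[0,0,-4,0,0,0,0.2],[-3,0,-4,0,0,0,0.2],[-5,0,0,0,0,0,0.2],[-5,0,0,0,0,0,0.2]]])

```text
time: 22.95
eef_pos: [0.4397, -0.0025, 0.2169]
tcp_rot: [0.773, 0.634, 0.001, 0.001]
contact_force: [0.4, 0.2, -0.2]
opening: 0.6
finger_force: 0.0
```

send_rows(series=[[[-5,0,0,0,0,0,0.2],[-5,0,0,0,0,0,0.2],[-5,0,0,0,0,0,0.2],[-5,0,0,0,0,0,0.2],[0,0,0,0,0,0,0.2],[0,0,0,0,0,0,0.2]]])

```text
time: 23.7
eef_pos: [0.4002, -0.1973, 0.2153]
tcp_rot: [0.774, 0.634, 0.0, 0.0]
contact_force: [0.1, 0.1, 0.9]
opening: 0.603
finger_force: 0.0
```

```bash
python3 - <<'E' | tail -45
from pour import *
c=snap('top','t9');cs=snap('side','s9')
print(ctrl.get_state()['eef_pos'])
g=cv2.cvtColor(cs['img'],cv2.COLOR_RGB2GRAY)
# profile along box x at y=+.06,-.06, z=.0835 (lid top) in side view: lid front edge / bay
for n,c_ in(('side',cs),('top',c)):
    G=cv2.cvtColor(c_['img'],cv2.COLOR_RGB2GRAY)
    for y in(.09,.06,-.06,-.09):
        xs=np.arange(-.096,.09,.006); q=proj(c_,fit.W(fit.B,[[x,y,.0835] for x in xs])).astype(np.float32)
        print(n,y,(cv2.remap(G,q[None,:,0],q[None,:,1],1)[0]//10).tolist())
# carton: expected outline shift
C2=fit.C+[.0082,.0183,0]; P=fit.W(C2,[[-.028,0,.044]]); 
for n,c_ in(('side',cs),('top',c)):
    q=proj(c_,P)[0]; x,y=q.astype(int); h=c_['img'][y-25:y+25,x-30:x+30].astype(int)
    m=((h.min(2)>120)&(h.max(2)-h.min(2)<25)).astype(np.uint8); k,_,st,ce=cv2.connectedComponentsWithStats(m); i=1+st[1:,4].argmax() if k>1 else 0
    print(n,'pred',q.round(1),'white blob',ce[i]+[x-30,y-25],st[i])
E
```

```text
[ 0.5401  0.109  -0.1968] [-0.1 -0.2 -0.1 -0.8  0.2 -0.1  0.1  1. ]
[ 0.4583 -0.2983  1.0099] [ 0.6 -0.5  0.3  0.6 -0.3 -1.  -1.2  1.6  0.5 -0.7  0.2 -0. ]
[ 0.40037965 -0.1964782   0.21494463]
side 0.09 [14, 9, 10, 10, 10, 10, 9, 10, 10, 10, 10, 10, 10, 10, 10, 9, 8, 16, 9, 17, 9, 8, 9, 9, 17, 15, 17, 5, 6, 10, 12]
side 0.06 [14, 10, 10, 10, 10, 10, 9, 9, 9, 9, 9, 9, 9, 10, 10, 10, 8, 15, 10, 10, 10, 9, 8, 10, 15, 16, 16, 5, 6, 12, 11]
side -0.06 [13, 9, 10, 10, 9, 10, 10, 10, 9, 9, 9, 10, 10, 10, 10, 10, 10, 5, 5, 5, 5, 5, 5, 5, 5, 6, 5, 5, 6, 9, 13]
side -0.09 [12, 6, 9, 10, 10, 10, 10, 10, 9, 10, 9, 10, 10, 10, 10, 10, 6, 5, 5, 5, 5, 5, 5, 6, 6, 5, 6, 6, 6, 14, 14]
top 0.09 [11, 10, 8, 8, 8, 8, 8, 7, 7, 7, 7, 8, 8, 8, 9, 8, 9, 10, 12, 13, 13, 13, 13, 13, 13, 13, 13, 13, 6, 4, 13]
top 0.06 [11, 11, 7, 8, 8, 8, 8, 8, 8, 8, 8, 8, 8, 7, 8, 8, 8, 9, 11, 10, 13, 13, 12, 10, 11, 13, 13, 13, 6, 3, 12]
top -0.06 [11, 11, 8, 9, 9, 8, 8, 8, 8, 8, 8, 8, 9, 9, 8, 8, 9, 11, 12, 9, 8, 11, 7, 9, 11, 10, 13, 13, 6, 4, 12]
top -0.09 [11, 9, 8, 8, 9, 9, 8, 8, 8, 8, 8, 8, 9, 9, 8, 8, 9, 11, 12, 11, 8, 13, 13, 13, 12, 12, 13, 13, 6, 4, 11]
side pred [345.6 179. ] white blob [344.8988764  174.86247191] [   0    0   60   50 2225]
top pred [389.7 232.2] white blob [389.72156863 231.15686275] [ 20  14  23  21 255]
```

The lid spans the cells evenly, from x = −88 to about 0 mm, so it is shut. One last check: the carton's attitude and the bystanders, by template matching against the first pictures.

```bash
python3 - <<'E' | tail -8
from pour import *
for n,bx in(('side',[('rear carton',336,164,28,26),('mug',245,160,40,48),('jar',300,134,18,36)]),('top',[('rear carton',384,224,28,26),('mug',356,130,44,40),('jar',422,184,28,22)])):
    a=cv2.imread(f'pics/{n}0.png');b=cv2.imread(f'pics/{n[0]}9.png')
    for l,x,y,w,h in bx:
        r=cv2.matchTemplate(b[y-15:y+h+15,x-15:x+w+15],a[y:y+h,x:x+w],cv2.TM_CCOEFF_NORMED); _,v,_,p=cv2.minMaxLoc(r); print(n,l,round(v,3),p[0]-15,p[1]-15)
C2=fit.C+[.0082,.0183,0]; o=[[-.028,0,.044]]
for c in(fit.S,fit.T): print('expected carton shift px',(proj(c,fit.W(C2,o))-proj(c,fit.W(fit.C,o))).round(1))
E
```

```text
side rear carton 0.868 -3 4
side mug 1.0 0 0
side jar 1.0 0 0
top rear carton 0.757 -6 -4
top mug 0.997 0 0
top jar 0.996 0 0
expected carton shift px [[-2.2  3.9]]
expected carton shift px [[-6.4 -3. ]]
```

```bash
python3 -c "
from plant import ctrl
print(ctrl.sign_off())"
```

```text
the job is handed in; nothing more can be done
None
```

I handed the job in at about 24 s: the pods are tipped into the empty cell, the carton is back flat on the worktop, the lid is shut against its stop, and the mug and jar have not moved; I saw one pod in the cell clearly and took two dark shapes beside it as the others, and the carton's closed rear was never in view.

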